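Clear the bread bin's lid and hold it open

ROBOT

A 6-joint arm with a two-finger parallel gripper is mounted at the origin on the work surface. World frame = base frame: x ahead of the robot, y to its left, z up, the work surface at z = 0. Lengths are in m, angles in rad, forces in N, time in s.
With the tool pointing down it reaches from about 0.35 to 0.8 m from the base axis. Payload 7.3 kg.
Tool frame: the origin (TCP) lies midway between the tips of the shut fingers; the grasp point (between the pads) lies 19 mm behind it (hold_point_z is the distance from the TCP to the grasp point, in m); z points along the fingers, y is the line along which they close (so a half turn about z gives the same grasp; the last joint's range is limited). The gripper opens to 85 mm and grips with 20 to 120 N. Pads are 22 mm wide; open, the fingers measure 114 mm over their backs; the gripper's body (76 mm by 85 mm) begins 54 mm behind the grasp point. The pads swing forward as they close: fully open they stand 13 mm farther back than shut.
Start: joints at [1.125, 0.342, 1.524, -0, 1.275, -0.146], TCP at [0.155, 0.502, 0.231] pointing down, gripper open.
Joint ranges: [-2.53, 2.53], [-0.77, 2.02], [0.04, 2.7], [-1, 4.14], [0.28, 2.66], [-3.11, 3.11]. Speed limits (rad/s): [2.57, 2.57, 3.14, 3.14, 3.14, 3.14].

INTERFACE

Orientations are given as a rotation vector (axis times angle).
In Python, from rig import observe, camera, close_job, cut_out, spot_point, hold_point_z gives the robot as it stands.
- The arm moves only by the tool carry_out, never from a script. Its argument "rows" is a list of rows, each a list of 3 entries, a list of its own where there are three numbers: the opening, from -1 (shut) to 1 (fully open), then the shift along the tool's x, y, z in mm, then the turn about the tool's z in degrees. In form: [[gripper, [tx, ty, tz], yaw], ...]. A call has 1 to 8 rows; each row shifts and turns the commanded pose from where the row before left it, along the tool's axes as they then stand; what a row does not reach is not made up. A row lasts 1/10 s, in which the tool goes at most 50 mm and 8.59 degrees, less where a joint would pass 70% of its speed; a pose out of reach is approached as far as the arm can. A call with a gripper value outside its range is refused whole. The fingers move at their own pace and stop on an object; "squeeze" is the grip in N (left out, the last holds). Time passes only in rows, so rows that do not move let the fingers close. It gives the time, the measured TCP pose, the force, the opening and the grip force at its end, in the units of the state.
- observe(): the state, without advancing time (a new reading comes with each control period).
- camera(name): name is "scene" or "top"; returns a dict with "image" (420x560x3 uint8, blue, green, red), "mtx" (3x3 intrinsics, pixels), "world_from_camera" (4x4, takes a point from camera to world coordinates). Camera axes: x right, y up, looking along -z (the intrinsics and any distortion apply to the point x, -y, -z); pixel columns grow to the right and rows downward; lengths in m; the calibration is good to about 2 mm. A picture is of the moment at which its call begins. There is no depth.
- close_job(): hands the job in; it is judged then, once.
Trained networks look in a picture, given as the dict that the camera call returned (one of the last four; its "shot" number tells which), for a name from the list of things; names that differ only in an ending like _2 or _b are one class to them, and where a whole thing is asked for, a point or a joint stands for the part that bears it (a point fixed in the world has none). Each returns a list of dicts, best first, with "p" (0 to 1); they miss things now and then, are a little off and sometimes report something else, mostly with a low value. They report only what shows in the picture. A call takes as long as a camera call. They do not tell look-alikes from the thing itself.
- cut_out(query, picture): "mask" (420x560 bool, what is visible of it) and "point" ([column, row] in pixels, amid what is visible of it).
- spot_point(query, picture): "point" ([column, row] in pixels: a listed point, or the origin of a listed thing).
The state is a dict: "t": time; "joints": joint angles; "qd": joint speeds; "joint_torque": joint torques, N m; "position": TCP position; "orientation": TCP orientation; "force": force on the tool from outside, world axes, zero at the start; "wrist_torque": the same for the moment, N m; "gripper_width": opening from 0.0 (shut) to 1.0 (fully open); "grip_force": force on a finger pad.
Only numpy, scipy, OpenCV 4.12 (cv2) and the standard library are available. Lean on these libraries where they do the work, as an engineer would, in place of code of your own. Each camera call takes 0.05 s, during which the arm holds its last target. There are 200 camera calls.

TASK

A honey jar is standing on the lid of the bread bin: move it, upright all the way, onto the blue coaster and set it down fully on it without dropping it. Then raise the bin's lid (it has a black knob) to 60 degrees from shut, so that someone can reach the loaf, and finish while still holding it there with the gripper, because the lid falls shut if let go. Leave the green tin, the mug and the pepper mill where they stand.

Things in the scene. Friction and masses are not known exactly. Their poses are not given: they have to be found in the camera images.
- bread_bin: Cream open-topped box fixed to the worktop, 200 (x) x 270 (y) x 125 mm high, walls 6 mm, a brown loaf inside; origin at the centre of its underside, z up, its front (-x) roughly faces the robot; turned by up to 0.3 rad. It does not move.
- lid (a joint): Angle of the wooden bread-bin lid (rad): 0 shut, growing as the front edge rises; 60 degrees = 1.047. A stop ends it at 1.3, so it always falls shut when let go. Hinge nearly frictionless, along the bin's y axis at its far (+x) top rim. Lid about 0.4 kg, a plate 204 (x) x 276 (y) x 12 mm lying on the bin's rim; shut, its top is 137 mm above the worktop.
- lid_hinge (a point): Midpoint of the lid's hinge line: in the bin's frame at x = +100 mm, y = 0, z = 125 mm. Its axes turn with the lid; shut, they equal the bin's.
- lid_knob (a point): Centre of the black ball knob, 32 mm in diameter, on a 14 mm thick steel stem near the lid's front edge; moves with the lid. In the lid's (lid_hinge) frame at x = -180, y = 0, z = +42 mm, so shut it is 30 mm above the lid's top. Pinched along the bin's y axis from above, the ball can turn between the pads, so the gripper need not tilt as the lid opens.
- honey_jar: Closed amber glass jar with brass-coloured cap, 56 mm in diameter, 100 mm high, about 0.3 kg, upright on the lid behind the knob at the start; origin at the centre of its underside, z towards the cap. Its sides can be gripped 60 mm above its underside.
- coaster: Round blue ceramic coaster fixed on the worktop, 110 mm in diameter, 8 mm thick; origin at the centre of its underside.
- green_tin: Closed green tin standing loose, 66 mm in diameter, 90 mm high; origin under its centre. Bystander.
- mug: White mug standing loose, 74 mm in diameter, 85 mm high, handle at its +y side; origin under its centre. Bystander.
- pepper_mill: Black waisted pepper mill standing loose, 54 mm in diameter, 100 mm high; origin under its centre. Bystander.
Not all that is in view belongs to the job. Several things have the shape of the coaster; the one meant has the colours described above.

How it is judged:
By the outcome, as a careful person would: the job done as asked, in the order asked, and still so for the second after the job is handed in, while the arm keeps its last pose, push and grip.
It also fails if it takes over 58 s, if anything falls off the work surface, if the arm or the gripper's body presses on something with over 40 N, if the wrist force passes 120 N, or if a joint passes its speed limit or range.

## Working session

There is one attempt and no reset: what is moved stays moved. The work goes in short steps, Python scripts to look and compute and a tool call to move; the robot and the scene stay as the last step left them, time stands still between calls to the robot, and variables do not carry over. Pictures are saved under pics/ and viewed, at most 10 in all, crops included, and the job is handed in when it is done.

Besides the shell and the picture viewer there is one more tool, called after "Call:" by a JSON object that holds its "fn" and its "kwargs". carry_out: Moves the arm, as the interface text tells. Its arguments: {"type":"object","properties":{"rows":{"type":"array"},"squeeze":{"type":"number"}},"required":["rows"]}

```bash
mkdir -p pics; ls
cat > h.py <<'E'
import numpy as np, cv2
from rig import observe, camera, close_job, cut_out, spot_point, hold_point_z
def ray(c,px):
    T=np.array(c["world_from_camera"]); K=np.array(c["mtx"])
    d=np.linalg.solve(K,[px[0],px[1],1.]); d=T[:3,:3]@[d[0],-d[1],-d[2]]
    return T[:3,3],d/np.linalg.norm(d)
def atz(c,px,z):
    o,d=ray(c,px); return o+d*(z-o[2])/d[2]
def tri(rs):
    A=0;b=0
    for o,d in rs:
        P=np.eye(3)-np.outer(d,d);A=A+P;b=b+P@o
    return np.linalg.solve(A,b)
E
python3 - <<'E'
from h import *
s=observe(); print(s["position"],s["orientation"],s["t"],hold_point_z if not callable(hold_point_z) else hold_point_z())
cs={n:camera(n) for n in("scene","top")}
for n,c in cs.items():
    cv2.imwrite(f"pics/{n}0.png",c["image"]); print(n,[k for k in c],np.round(c["world_from_camera"],3).tolist())
names=["honey_jar","coaster","lid_knob","lid_hinge","bread_bin","green_tin","mug","pepper_mill"]
for q in names:
    b={}
    for n,c in cs.items():
        r=spot_point(q,c); b[n]=r
        print(q,n,[(np.round(x["point"],1).tolist(),round(x["p"],2)) for x in r[:4]], [atz(c,x["point"],0.).round(3).tolist() for x in r[:4]])
    if all(b.values()): print("   tri",tri([ray(cs[n],b[n][0]["point"]) for n in cs]).round(4))
E
```

```text
pics
[0.15485174 0.50121771 0.23063779] [-4.69081438e-01 -3.10592819e+00  2.29997950e-03] 0.0 0.0187
scene ['image', 'mtx', 'world_from_camera', 'shot'] [[0.361, -0.484, 0.797, 1.406], [0.932, 0.195, -0.304, -0.333], [-0.008, 0.853, 0.522, 0.689], [0.0, 0.0, 0.0, 1.0]]
top ['image', 'mtx', 'world_from_camera', 'shot'] [[0.002, 0.995, -0.097, 0.438], [-1.0, 0.002, 0.009, 0.012], [0.009, 0.097, 0.995, 1.352], [0.0, 0.0, 0.0, 1.0]]
honey_jar scene [([283.3, 227.9], 0.74)] [[0.451, 0.052, 0.0]]
honey_jar top [([291.9, 188.1], 0.68)] [[0.644, -0.022, 0.0]]
   tri [ 0.6254 -0.0184  0.1259]
coaster scene [([435.8, 260.4], 0.69), ([411.9, 228.7], 0.63), ([360.1, 201.2], 0.49)] [[0.715, 0.337, 0.0], [0.58, 0.364, 0.0], [0.405, 0.31, 0.0]]
coaster top [([154.9, 210.6], 0.91), ([166.7, 167.4], 0.64)] [[0.578, 0.37, 0.0], [0.704, 0.339, 0.0]]
   tri [ 0.6013  0.4176 -0.1074]
lid_knob scene [([288.8, 185.2], 0.98)] [[0.239, 0.156, 0.0]]
lid_knob top [([271.6, 227.9], 0.74)] [[0.529, 0.036, 0.0]]
   tri [0.5193 0.0356 0.1659]
lid_hinge scene [([297.9, 242.7], 0.96), ([280.8, 222.7], 0.55)] [[0.527, 0.061, 0.0], [0.425, 0.055, 0.0]]
lid_hinge top [([289.0, 167.5], 0.7)] [[0.705, -0.014, 0.0]]
   tri [ 0.6813 -0.0097  0.1215]
bread_bin scene [([290.3, 260.0], 0.56)] [[0.585, 0.016, 0.0]]
bread_bin top [([280.2, 205.6], 0.9)] [[0.594, 0.012, 0.0]]
   tri [0.5931 0.0122 0.007 ]
green_tin scene [([154.1, 255.3], 0.73)] [[0.445, -0.284, 0.0]]
green_tin top [([377.9, 263.0], 0.67)] [[0.43, -0.266, 0.0]]
   tri [ 0.4288 -0.2762 -0.014 ]
mug scene [([360.4, 204.4], 0.87), ([287.9, 182.3], 0.27)] [[0.421, 0.301, 0.0], [0.221, 0.161, -0.0]]
mug top [([179.1, 268.2], 0.59)] [[0.415, 0.297, 0.0]]
   tri [ 0.4162  0.3007 -0.0031]
pepper_mill scene [([129.4, 301.6], 0.91)] [[0.591, -0.358, 0.0]]
pepper_mill top [([406.6, 211.7], 0.55)] [[0.577, -0.351, 0.0]]
   tri [ 0.5779 -0.3567 -0.0117]
```

View pics/scene0.png

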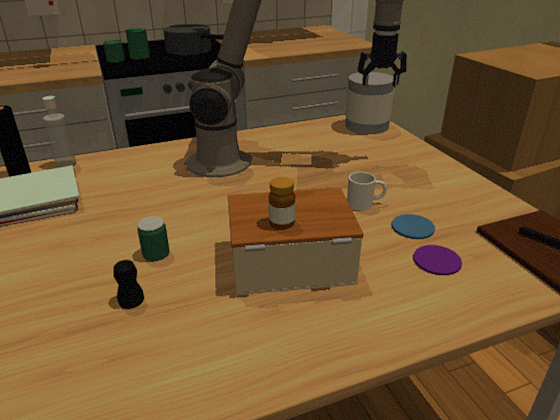

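View pics/top0.png

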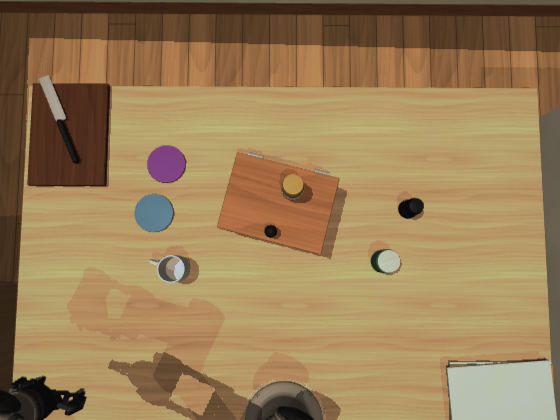

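Scene view: the jar is at (282,203) on the lid and the knob is hidden behind it. The blue disc is at (413,227), the purple one at (437,260), and the mug at (362,190).

Top view: the blue disc is at (154,212), the purple at (167,164), jar cap at (292,184), knob at (271,231) and mug at (172,268).

Coaster candidates are blue (154,212) and purple (167,164), and I choose blue. Jar candidates are only the amber jar. For the knob, the black mill head at (417,206) is a look-alike, and I choose (271,231) on the lid.

Run:
```python
from h import *
cs={n:camera(n) for n in("scene","top")}
t=cs["top"]; im=t["image"]
hsv=cv2.cvtColor(im,cv2.COLOR_BGR2HSV)
def cen(m):
    ys,xs=np.nonzero(m); return [xs.mean(),ys.mean()],len(xs)
# coaster blue in both
for n,box in(("top",(180,240,125,185)),("scene",(205,245,385,440))):
    h=cv2.cvtColor(cs[n]["image"],cv2.COLOR_BGR2HSV); m=np.zeros(h.shape[:2],bool); a,b,c,d=box
    m[a:b,c:d]=((h[a:b,c:d,0]>90)&(h[a:b,c:d,0]<118)&(h[a:b,c:d,1]>80))
    ys,xs=np.nonzero(m)
    P=np.array([atz(cs[n],p,.008)[:2] for p in zip(xs,ys)],np.float32)
    print("coaster",n,P.mean(0).round(4),cv2.minAreaRect(P))
# lid
for n in cs:
    r=cut_out("lid",cs[n])
    m=r[0]["mask"].astype(np.uint8)
    ys,xs=np.nonzero(m); P=np.array([atz(cs[n],p,.137)[:2] for p in zip(xs,ys)],np.float32)
    print("lid",n,r[0]["p"],m.sum(),cv2.minAreaRect(P))
    r=cut_out("honey_jar",cs[n]); m=r[0]["mask"]; print("jar",n,r[0]["p"],cen(m))
    if n=="top":
        a,b,c,d=170,205,275,310; q=hsv[a:b,c:d]; print("caps", atz(t,(292.5,184.5),.237).round(4))
    else:
        ys,xs=np.nonzero(m); y1=ys.max(); xx=xs[ys>y1-25]; print("jar cols",xs.min(),xs.max(),ys.min(),y1)
    r=cut_out("lid_knob",cs[n]); print("knob cut",n,[(x["p"],x["point"]) for x in r[:2]])
# yaw: rot 0.2?
cv2.imwrite("pics/crop.png",np.hstack([cv2.resize(im[140:260,140:340],None,fx=3,fy=3,interpolation=2)]))
```

```text
coaster top [0.5711 0.3714] ((0.571546733379364, 0.37084031105041504), (0.10395433008670807, 0.10332269221544266), 45.946075439453125)
coaster scene [0.5806 0.3651] ((0.5802823901176453, 0.3654283881187439), (0.10707490891218185, 0.10849039256572723), 68.08875274658203)
lid scene 0.77 5634 ((0.5937798619270325, 0.01186893880367279), (0.2775031328201294, 0.2238987684249878), 75.83428192138672)
jar scene 0.58 ([np.float64(281.2606473594549), np.float64(202.8304940374787)], 1174)
jar cols 269 294 177 228
knob cut scene [(0.83, [297.7, 217.9])]
lid top 0.56 7783 ((0.5883424878120422, 0.01622486114501953), (0.27665507793426514, 0.2082468420267105), 75.47003936767578)
jar top 0.78 ([np.float64(291.8927125506073), np.float64(186.82388663967612)], 494)
caps [ 0.6169 -0.0174  0.237 ]
knob cut top [(0.69, [275.5, 201.4])]
```

View pics/crop.png

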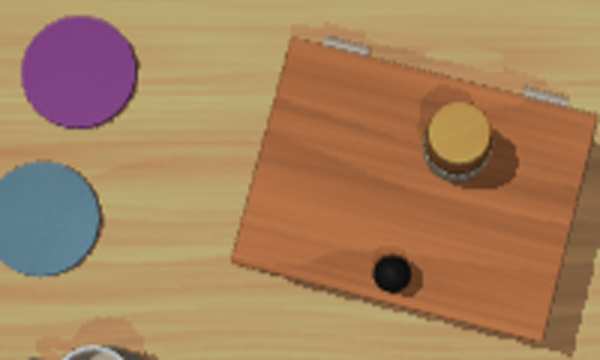

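The crop confirms the blue disc, the amber jar's brass cap and the knob on the lid. The bin yaw is about -14.5°. Next I compute refined points and the first move.

```bash
cat >> h.py <<'E'
from scipy.spatial.transform import Rotation as Ro
def plan(target,ydir):
    s=observe(); R=Ro.from_rotvec(s["orientation"]).as_matrix()
    ty=R[:,1]; a=np.degrees(np.arctan2(ydir[1],ydir[0])-np.arctan2(ty[1],ty[0])); a=(a+90)%180-90
    tool=-a # tool z down
    R2=R@Ro.from_euler('z',tool,degrees=True).as_matrix()
    print("t",s["t"],"pos",np.round(s["position"],4),"tilt",R[:,2].round(3),"yaw needed",round(tool,1),"then shift mm",(R2.T@(np.array(target)-s["position"])*1000).round(1),"now-frame",(R.T@(np.array(target)-s["position"])*1000).round(1),"j6",s["joints"][5],"w",s["gripper_width"],"grip",s["grip_force"],"F",np.round(s["force"],1))
YD=[0.25,0.968]
E
python3 - <<'E'
from h import *
cs={n:camera(n) for n in("scene","top")}
print("cap tri",tri([ray(cs["scene"],(282.,183.)),ray(cs["top"],(293,184))]))
print("cap scene z.237",atz(cs["scene"],(282,183),.237),"top",atz(cs["top"],(293,184),.237))
print("knob top",atz(cs["top"],(270.7,231),.167))
r=cut_out("honey_jar",cs["scene"])[0]["mask"]; ys,xs=np.nonzero(r)
print("jar bottom front", atz(cs["scene"],(xs.mean(),228.5),.137))
plan([.619,-.018,.28],YD)
E
```

```text
cap tri [ 0.61891902 -0.01852318  0.23253948]
cap scene z.237 [ 0.62665823 -0.02143257  0.237     ] top [ 0.61813667 -0.01856081  0.237     ]
knob top [0.51042446 0.03532603 0.167     ]
jar bottom front [ 0.6413348  -0.02919329  0.137     ]
t 1.45 pos [0.155  0.5016 0.2313] tilt [ 0.  0. -1.] yaw needed -2.7 then shift mm [-579.2 -387.1  -48.7] now-frame [-596.7 -359.4  -48.7] j6 -0.14598703740110255 w 0.999228231651367 grip 0.0 F [0.  0.4 0.5]
```

Call:
{"fn": "carry_out", "kwargs": {"rows": [[1,[0,0,-49],-2.7],[1,[-36,-24,0],0],[1,[-36,-24,0],0],[1,[-36,-24,0],0],[1,[-36,-24,0],0],[1,[-36,-24,0],0],[1,[-36,-24,0],0],[1,[-36,-24,0],0]], "squeeze": 40}}

```text
t: 2.25
position: [0.3579, 0.2745, 0.2805]
orientation: [0.396, 3.116, 0.001]
force: [0.2, 0.3, -0.4]
gripper_width: 0.999
grip_force: 0.0
```

Call:
{"fn": "carry_out", "kwargs": {"rows": [[1,[-36,-24,0],0],[1,[-36,-24,0],0],[1,[-36,-24,0],0],[1,[-36,-24,0],0],[1,[-36,-24,0],0],[1,[-36,-24,0],0],[1,[-36,-24,0],0],[1,[-36,-24,0],0]]}}

```text
t: 3.05
position: [0.5889, 0.0165, 0.2803]
orientation: [0.396, 3.116, 0.0]
force: [0.7, 0.6, 0.8]
gripper_width: 1.004
grip_force: 0.0
```

Run:
```python
from h import *
plan([.618,-.0185,.28],YD)
```

```text
t 3.05 pos [0.5889 0.0165 0.2803] tilt [ 0.  0. -1.] yaw needed -0.0 then shift mm [-37.  -26.6   0.3] now-frame [-37.  -26.6   0.3] j6 -1.4201281435536866 w 1.0042665934503274 grip 0.0 F [0.7 0.6 0.8]
```

Call:
{"fn": "carry_out", "kwargs": {"rows": [[1,[-37,-27,0],0],[1,[0,0,0],0],[1,[0,0,0],0]]}}

```text
t: 3.35
position: [0.617, -0.0181, 0.2794]
orientation: [-0.398, -3.115, -0.001]
force: [-0.6, -0.0, -0.1]
gripper_width: 1.002
grip_force: 0.0
```

Run:
```python
from h import *
plan([.618,-.0185,.178],YD)
cs={n:camera(n) for n in("scene","top")}
a=cv2.resize(cs["scene"]["image"][80:300,200:380],None,fx=2.2,fy=2.2,interpolation=2)
b=cv2.resize(cs["top"]["image"][130:270,210:350],(400,400),interpolation=2); a=cv2.resize(a,(400,489))
cv2.imwrite("pics/pre.png",np.hstack([a,cv2.copyMakeBorder(b,0,89,0,0,0)]))
```

```text
t 3.35 pos [ 0.617  -0.0181  0.2794] tilt [-0.002  0.001 -1.   ] yaw needed -0.1 then shift mm [-1.200e+00 -1.000e-01  1.014e+02] now-frame [-1.200e+00 -1.000e-01  1.014e+02] j6 -1.4700646031182358 w 1.0017546393745205 grip 0.0 F [-0.6 -0.  -0.1]
```

View pics/pre.png

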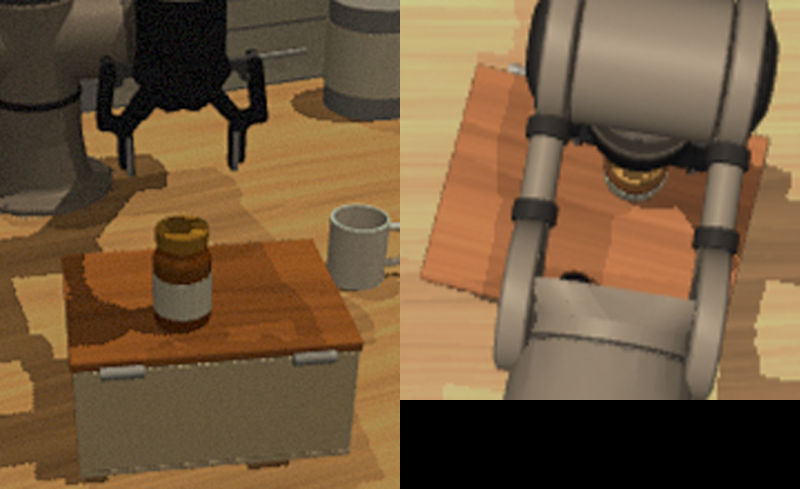

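The jar at left-panel (182,270) sits centred below the fingers at (127,160) and (237,160), so I descend.

Call:
{"fn": "carry_out", "kwargs": {"rows": [[1,[-1,0,30],0],[1,[0,0,30],0],[1,[0,0,25],0],[1,[0,0,17],0],[1,[0,0,0],0],[1,[0,0,0],0]]}}

```text
t: 4.05
position: [0.6179, -0.0166, 0.1794]
orientation: [0.394, 3.116, 0.0]
force: [0.3, -0.1, 1.8]
gripper_width: 1.0
grip_force: 0.0
```

Call:
{"fn": "carry_out", "kwargs": {"rows": [[-1,[0,0,0],0],[-1,[0,0,0],0],[-1,[0,0,0],0],[-1,[0,0,0],0],[-1,[0,0,0],0],[-1,[0,0,0],0],[-1,[0,0,0],0],[-1,[0,0,0],0]], "squeeze": 40}}

```text
t: 4.85
position: [0.6185, -0.0177, 0.1801]
orientation: [0.396, 3.114, 0.0]
force: [-0.4, -0.6, 6.0]
gripper_width: 0.64
grip_force: 42.2
```

Call:
{"fn": "carry_out", "kwargs": {"rows": [[-1,[0,0,-3],0],[-1,[0,0,-8],0],[-1,[0,0,-15],0],[-1,[0,0,-20],0],[-1,[0,0,-20],0],[-1,[0,0,-14],0],[-1,[0,0,0],0],[-1,[0,0,0],0]]}}

```text
t: 5.65
position: [0.6177, -0.0176, 0.2579]
orientation: [-0.396, -3.116, -0.0]
force: [-0.5, -0.4, -2.8]
gripper_width: 0.639
grip_force: 42.8
```

Run:
```python
from h import *
plan([.574,.369,.26],YD)
c=camera("scene"); cv2.imwrite("pics/lift.png",cv2.resize(c["image"][80:300,180:460],None,fx=2,fy=2))
```

```text
t 5.65 pos [ 0.6177 -0.0176  0.2579] tilt [-0.001  0.    -1.   ] yaw needed 0.0 then shift mm [139.  363.4  -2. ] now-frame [139.  363.4  -2. ] j6 -1.4705281262059162 w 0.6386970280895271 grip 42.84041580744088 F [-0.5 -0.4 -2.8]
```

View pics/lift.png

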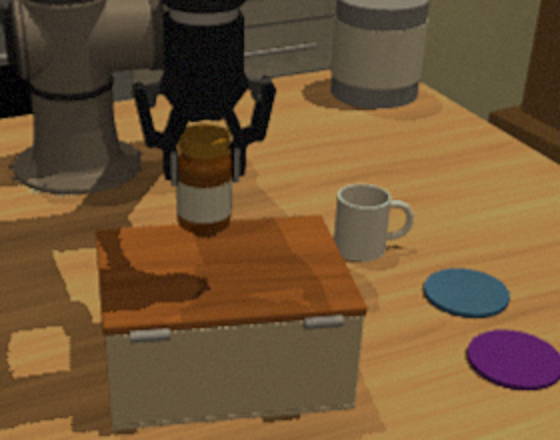

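The jar is held upright at (205,180) and clear of the lid.

Call:
{"fn": "carry_out", "kwargs": {"rows": [[-1,[5,13,0],0],[-1,[10,26,0],0],[-1,[10,26,0],0],[-1,[10,26,0],0],[-1,[10,26,0],0],[-1,[10,26,0],0],[-1,[10,26,0],0],[-1,[10,26,0],0]]}}

```text
t: 6.5
position: [0.593, 0.192, 0.2573]
orientation: [-0.395, -3.115, 0.0]
force: [0.4, 0.5, -2.2]
gripper_width: 0.641
grip_force: 42.9
```

Call:
{"fn": "carry_out", "kwargs": {"rows": [[-1,[10,26,0],0],[-1,[10,26,0],0],[-1,[10,26,0],0],[-1,[10,26,0],0],[-1,[10,26,0],0],[-1,[10,26,0],0],[-1,[4,13,0],0],[-1,[0,0,0],0]]}}

```text
t: 7.3
position: [0.5732, 0.3716, 0.2571]
orientation: [-0.391, -3.116, 0.001]
force: [0.2, 0.1, -2.9]
gripper_width: 0.64
grip_force: 43.0
```

Call:
{"fn": "carry_out", "kwargs": {"rows": [[-1,[0,0,15],0],[-1,[0,0,30],0],[-1,[0,0,30],0],[-1,[0,0,30],0],[-1,[0,0,30],0],[-1,[0,0,20],0],[-1,[0,0,10],0],[-1,[0,0,0],0]]}}

```text
t: 8.1
position: [0.5739, 0.3682, 0.0918]
orientation: [-0.397, -3.114, 0.003]
force: [-1.0, -0.2, -1.4]
gripper_width: 0.637
grip_force: 43.0
```

Run:
```python
from h import *
plan([.574,.369,.051],YD)
cs={n:camera(n) for n in("scene","top")}
a=cv2.resize(cs["scene"]["image"][120:290,320:500],(424,400)); b=cv2.resize(cs["top"]["image"][130:280,100:250],(376,400))
cv2.imwrite("pics/place.png",np.hstack([a,b]))
```

```text
t 8.1 pos [0.5739 0.3682 0.0918] tilt [-0.003 -0.002 -1.   ] yaw needed -0.1 then shift mm [ 0.   0.8 40.8] now-frame [ 0.   0.8 40.8] j6 -0.8587188991184114 w 0.637358808787697 grip 42.962814923375845 F [-1.  -0.2 -1.4]
```

View pics/place.png

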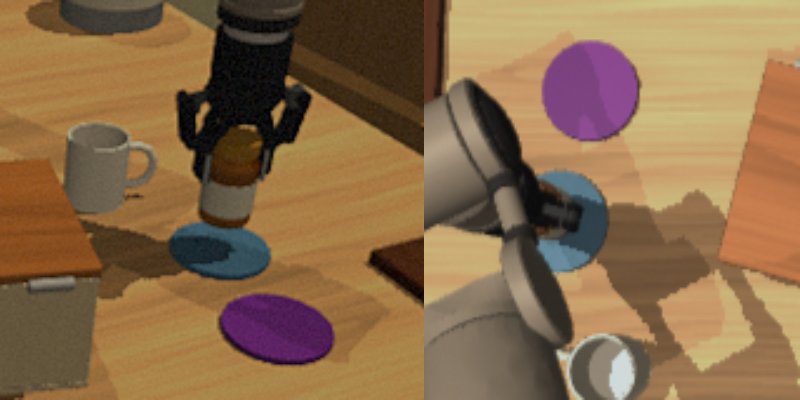

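The jar hangs right above the blue coaster (left panel: jar at (230,200), coaster at (220,250)), and the mug is untouched.

Call:
{"fn": "carry_out", "kwargs": {"rows": [[-1,[0,1,15],0],[-1,[0,0,12],0],[-1,[0,0,6],0],[-1,[0,0,3],0],[-1,[0,0,2],0],[-1,[0,0,1],0],[-1,[0,0,0],0],[-1,[0,0,0],0]]}}

```text
t: 9.0
position: [0.5748, 0.3707, 0.0547]
orientation: [0.396, 3.116, 0.001]
force: [1.0, -0.4, -2.4]
gripper_width: 0.637
grip_force: 43.0
```

Call:
{"fn": "carry_out", "kwargs": {"rows": [[-1,[0,0,1],0],[-1,[0,0,1],0],[-1,[0,0,1],0],[-1,[0,0,0],0]]}}

```text
t: 9.4
position: [0.5746, 0.3706, 0.0513]
orientation: [0.396, 3.116, 0.0]
force: [-0.2, 0.5, -2.6]
gripper_width: 0.638
grip_force: 43.0
```

Call:
{"fn": "carry_out", "kwargs": {"rows": [[-1,[0,0,1],0],[-1,[0,0,0],0]]}}

```text
t: 9.6
position: [0.5748, 0.3705, 0.0512]
orientation: [0.396, 3.116, 0.001]
force: [-2.0, -1.9, 4.2]
gripper_width: 0.643
grip_force: 43.5
```

Call:
{"fn": "carry_out", "kwargs": {"rows": [[-1,[0,0,1],0],[-1,[0,0,0],0]]}}

```text
t: 9.8
position: [0.5749, 0.3705, 0.0511]
orientation: [0.396, 3.115, 0.001]
force: [-3.7, -3.2, 9.0]
gripper_width: 0.634
grip_force: 44.1
```

Contact shows at +9 N, so the jar is seated. I release it and back straight up.

Call:
{"fn": "carry_out", "kwargs": {"rows": [[-1,[0,0,-1],0],[1,[0,0,0],0],[1,[0,0,0],0],[1,[0,0,0],0],[1,[0,0,0],0],[1,[0,0,0],0],[1,[0,0,0],0],[1,[0,0,0],0]]}}

```text
t: 10.6
position: [0.5746, 0.3706, 0.0503]
orientation: [0.396, 3.117, 0.0]
force: [-0.2, 0.7, 1.1]
gripper_width: 1.001
grip_force: 0.0
```

Call:
{"fn": "carry_out", "kwargs": {"rows": [[1,[0,0,-10],0],[1,[0,0,-30],0],[1,[0,0,-40],0],[1,[0,0,-40],0],[1,[0,0,-40],0],[1,[0,0,-40],0],[1,[0,0,-15],0],[1,[0,0,0],0]]}}

```text
t: 11.4
position: [0.5755, 0.3711, 0.2698]
orientation: [0.395, 3.11, 0.007]
force: [0.2, 0.5, -0.6]
gripper_width: 0.998
grip_force: 0.0
```

Run:
```python
from h import *
plan([.512,.035,.27],YD)
c=camera("scene");cv2.imwrite("pics/rel.png",cv2.resize(c["image"][120:290,320:500],(424,400)))
```

```text
t 11.4 pos [0.5755 0.3711 0.2698] tilt [ 0.007  0.003 -1.   ] yaw needed 0.0 then shift mm [ -22.6 -341.3   -1.8] now-frame [ -22.5 -341.3   -1.8] j6 -0.8573484588656751 w 0.99754613923479 grip 0.0 F [ 0.2  0.5 -0.6]
```

View pics/rel.png

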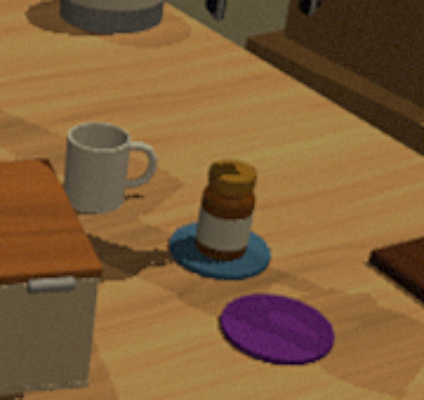

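The jar stands upright at (227,215) within the blue coaster. Next, measure the knob, which is now unobscured.

Run:
```python
from h import *
cs={n:camera(n) for n in("scene","top")}; rs=[]
for n,(cx,cy) in(("scene",(289,190)),("top",(271,231))):
    c=cs[n]; sp=spot_point("lid_knob",c)[0]; 
    g=c["image"].max(2); m=np.zeros_like(g); x0,y0=cx-18,cy-18
    m[y0:y0+36,x0:x0+36]=(g[y0:y0+36,x0:x0+36]<45)
    k,l,st,ce=cv2.connectedComponentsWithStats(m); 
    i=1+np.argmax(st[1:,4]); print(n,sp["point"],sp["p"],"blob",st[i],ce[i]); rs.append((ray(c,ce[i]),ray(c,sp["point"])))
    print(" z.167",atz(c,ce[i],.167).round(4),atz(c,sp["point"],.167).round(4))
print(tri([r[0] for r in rs]),tri([r[1] for r in rs]))
r=cut_out("lid",cs["top"])[0]; ys,xs=np.nonzero(r["mask"]); P=np.array([atz(cs["top"],p,.137)[:2] for p in zip(xs,ys)],np.float32); print(r["p"],cv2.minAreaRect(P))
```

```text
scene [288.1, 182.7] 0.76 blob [280 178  13  13 128] [286.0625    183.8359375]
 z.167 [0.5134 0.0341 0.167 ] [0.51   0.0406 0.167 ]
top [270.3, 230.2] 0.76 blob [265 226  12  11 111] [270.37837838 230.89189189]
 z.167 [0.5107 0.0361 0.167 ] [0.5124 0.0363 0.167 ]
[0.51062404 0.03571874 0.16530217] [0.51287184 0.03773818 0.16893371]
0.67 ((0.5865736603736877, 0.016562625765800476), (0.2767842411994934, 0.2051677107810974), 75.59612274169922)
```

Call:
{"fn": "carry_out", "kwargs": {"rows": [[1,[-1,-20,0],0],[1,[-2,-40,0],0],[1,[-3,-40,0],0],[1,[-3,-40,0],0],[1,[-3,-40,0],0],[1,[-3,-40,0],0],[1,[-3,-40,0],0],[1,[-2,-40,0],0]]}}

```text
t: 12.5
position: [0.5182, 0.0736, 0.2645]
orientation: [-0.395, -3.115, 0.0]
force: [0.5, -0.0, 1.5]
gripper_width: 0.998
grip_force: 0.0
```

Run:
```python
from h import *
plan([.512,.0355,.146],YD)
```

```text
t 12.5 pos [0.5182 0.0736 0.2645] tilt [-0.001 -0.    -1.   ] yaw needed 0.0 then shift mm [ -3.7 -38.4 118.5] now-frame [ -3.7 -38.4 118.5] j6 -1.3236991624433176 w 0.997600553645194 grip 0.0 F [ 0.5 -0.   1.5]
```

Call:
{"fn": "carry_out", "kwargs": {"rows": [[1,[-3,-39,0],0],[1,[0,0,30],0],[1,[0,0,30],0],[1,[0,0,30],0],[1,[0,0,12],0],[1,[0,0,0],0],[1,[0,0,0],0]]}}

```text
t: 13.2
position: [0.5127, 0.0366, 0.1641]
orientation: [0.395, 3.116, 0.0]
force: [0.3, 0.5, 0.9]
gripper_width: 1.0
grip_force: 0.0
```

Run:
```python
from h import *
plan([.512,.0355,.146],YD)
```

```text
t 13.2 pos [0.5127 0.0366 0.1641] tilt [ 0.001 -0.    -1.   ] yaw needed 0.0 then shift mm [ 0.4 -1.3 18.1] now-frame [ 0.4 -1.3 18.1] j6 -1.396260179949076 w 0.9995299981438108 grip 0.0 F [0.3 0.5 0.9]
```

Call:
{"fn": "carry_out", "kwargs": {"rows": [[1,[0,-1,10],0],[1,[0,0,8],0],[1,[0,0,0],0],[-1,[0,0,0],0],[-1,[0,0,0],0],[-1,[0,0,0],0],[-1,[0,0,0],0],[-1,[0,0,0],0]], "squeeze": 50}}

```text
t: 14.0
position: [0.512, 0.0354, 0.1458]
orientation: [0.396, 3.116, -0.0]
force: [-1.9, 0.2, 4.1]
gripper_width: 0.347
grip_force: 49.0
```

Call:
{"fn": "carry_out", "kwargs": {"rows": [[-1,[0,0,0],0],[-1,[0,0,0],0],[-1,[0,0,0],0],[-1,[0,0,0],0],[-1,[0,0,0],0]]}}

```text
t: 14.5
position: [0.512, 0.0354, 0.1458]
orientation: [0.396, 3.116, -0.0]
force: [-2.5, -1.3, 5.1]
gripper_width: 0.347
grip_force: 49.0
```

Pinched at 29.5 mm opening, consistent with the 32 mm ball. Now I follow the knob's arc in 5° steps; tool -x is bin +x.

Call:
{"fn": "carry_out", "kwargs": {"rows": [[-1,[-1.8,0,-7.8],0],[-1,[-2.5,0,-7.7],0],[-1,[-2.7,0,-7.6],0],[-1,[-3,0,-7.5],0],[-1,[-3.3,0,-7.4],0],[-1,[-3.7,0,-7.2],0],[-1,[0,0,0],0],[-1,[0,0,0],0]], "squeeze": 60}}

```text
t: 15.3
position: [0.528, 0.0313, 0.1905]
orientation: [-0.396, -3.116, 0.0]
force: [-2.1, -3.0, -2.7]
gripper_width: 0.344
grip_force: 59.5
```

Call:
{"fn": "carry_out", "kwargs": {"rows": [[-1,[-4,0,-7],0],[-1,[-4.2,0,-6.9],0],[-1,[-4.6,0,-6.7],0],[-1,[-4.8,0,-6.4],0],[-1,[-5.1,0,-6.2],0],[-1,[-5.4,0,-6],0],[-1,[-5.6,0,-5.8],0],[-1,[-5.9,0,-5.5],0]]}}

```text
t: 16.1
position: [0.5666, 0.0215, 0.2415]
orientation: [-0.396, -3.115, -0.0]
force: [-0.9, -1.9, -4.1]
gripper_width: 0.344
grip_force: 59.5
```

Run:
```python
from h import *
plan([.512,.0354,.1458],YD)
cs={n:camera(n) for n in("scene","top")}
a=cv2.resize(cs["scene"]["image"][80:300,180:400],(400,400)); b=cv2.resize(cs["top"]["image"][120:270,200:350],(400,400))
cv2.imwrite("pics/lid35.png",np.hstack([a,b]))
```

```text
t 16.1 pos [0.5666 0.0215 0.2415] tilt [-0.001  0.    -1.   ] yaw needed 0.0 then shift mm [56.2 -0.2 95.8] now-frame [56.2 -0.2 95.8] j6 -1.4156088192586964 w 0.34432149226769904 grip 59.51627433300018 F [-0.9 -1.9 -4.1]
```

View pics/lid35.png

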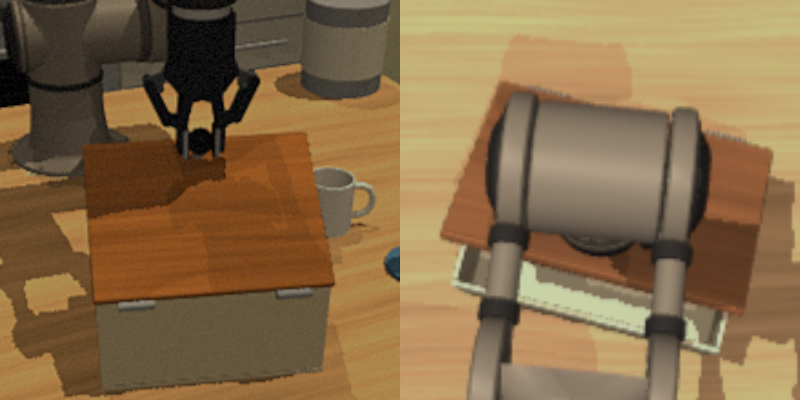

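The lid is about 35° open, with the knob at left-panel (200,140) pinched between the pads. The measured displacement matches the arc, so I continue.

Call:
{"fn": "carry_out", "kwargs": {"rows": [[-1,[-6.1,0,-5.3],0],[-1,[-6.4,0,-4.9],0],[-1,[-6.6,0,-4.7],0],[-1,[-6.7,0,-4.4],0],[-1,[-6.9,0,-4.1],0],[-1,[-7.1,0,-3.8],0],[-1,[-7.3,0,-3.5],0],[-1,[-7.4,0,-3.2],0]]}}

```text
t: 17.0
position: [0.6201, 0.0079, 0.2738]
orientation: [-0.396, -3.115, -0.001]
force: [6.8, 0.4, -18.0]
gripper_width: 0.332
grip_force: 60.4
```

Call:
{"fn": "carry_out", "kwargs": {"rows": [[-1,[-7.5,0,-2.8],0],[-1,[-7.7,0,-2.5],0],[-1,[0,0,0],0],[-1,[0,0,0],0],[-1,[0,0,0],0]]}}

```text
t: 17.5
position: [0.634, 0.0043, 0.2813]
orientation: [0.395, 3.115, 0.001]
force: [-1.3, -0.4, 0.4]
gripper_width: 0.0
grip_force: 0.0
```

Run:
```python
from h import *
plan([.512,.0354,.1458],YD)
cs={n:camera(n) for n in("scene","top")}
rs=[]
for q in ("lid_knob","lid_hinge"):
    p={n:spot_point(q,c) for n,c in cs.items()}
    print(q,{n:[(x["point"],x["p"]) for x in r[:2]] for n,r in p.items()})
a=cv2.resize(cs["scene"]["image"][60:300,170:450],(467,400)); b=cv2.resize(cs["top"]["image"][150:270,230:330],(333,400))
cv2.imwrite("pics/lid60.png",np.hstack([a,b]))
T=np.linalg.inv(np.array(cs["scene"]["world_from_camera"]));K=np.array(cs["scene"]["mtx"])
R=Ro.from_euler('z',-14.5,degrees=True).as_matrix(); H=np.array([.512,.0355,.167])+R@[.180,0,-.042]
for th in(55,60,65):
    L=R@Ro.from_euler('y',th,degrees=True).as_matrix()
    for y in(-.138,.138):
        p=H+L@[-.204,y,.012]; q=T[:3,:3]@p+T[:3,3]; u=K@[q[0],-q[1],-q[2]]; u=u/u[2]; print(th,y,p.round(3),"px",u[:2].round(1),"crop",((u[:2]-[170,60])*1.667).round(0))
```

```text
t 17.5 pos [0.634  0.0043 0.2813] tilt [ 0.001  0.    -1.   ] yaw needed 0.0 then shift mm [126.1  -0.5 135.4] now-frame [126.1  -0.4 135.4] j6 -1.4326394953730277 w 0.0003940942764829448 grip 0.0 F [-1.3 -0.4  0.4]
lid_knob {'scene': [([286.9, 183.4], 0.8)], 'top': [([271.3, 230.4], 0.79)]}
lid_hinge {'scene': [([296.0, 244.7], 0.95)], 'top': [([176.6, 268.0], 0.29)]}
55 -0.138 [ 0.548 -0.116  0.299] px [224.2 147.4] crop [ 90. 146.]
55 0.138 [0.617 0.151 0.299] px [356.9 140.1] crop [312. 134.]
60 -0.138 [ 0.563 -0.12   0.308] px [224.1 146.5] crop [ 90. 144.]
60 0.138 [0.632 0.147 0.308] px [359.2 139.1] crop [315. 132.]
65 -0.138 [ 0.579 -0.124  0.315] px [224.  146.5] crop [ 90. 144.]
65 0.138 [0.648 0.143 0.315] px [361.7 138.9] crop [320. 132.]
```

View pics/lid60.png

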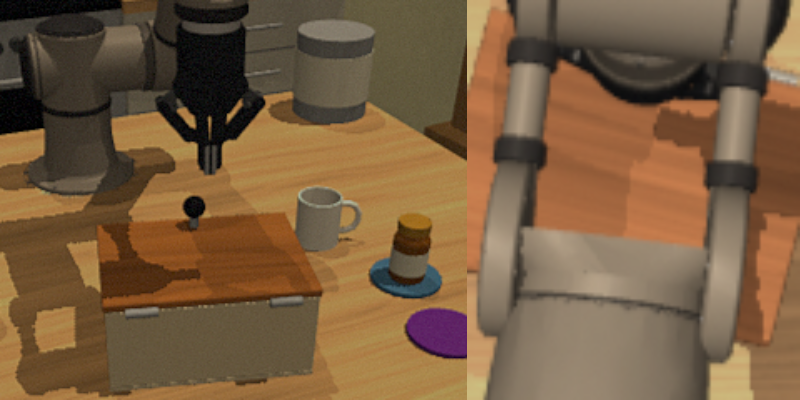

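The grip slipped between 55° and 60°: the view shows the lid shut, the knob at (194,207) and the gripper empty. Nothing else is disturbed. Before retrying, I check the 35° picture against the predicted geometry.

Run:
```python
from h import *
cs={n:camera(n) for n in("scene","top")}
cv2.imwrite("pics/now.png",cs["scene"]["image"])
R=Ro.from_euler('z',-14.5,degrees=True).as_matrix(); H=np.array([.512,.0355,.167])+R@[.180,0,-.042]
print("hinge",H)
def px(n,p):
    T=np.linalg.inv(np.array(cs[n]["world_from_camera"]));K=np.array(cs[n]["mtx"]); q=T[:3,:3]@p+T[:3,3]; u=K@[q[0],-q[1],-q[2]]; return (u/u[2])[:2]
for th in(0,30,35,40):
    L=R@Ro.from_euler('y',th,degrees=True).as_matrix()
    print(th,[px("scene",H+L@[x,y,.012]).round(1).tolist() for x in(-.204,0) for y in(-.138,.138)],"top",[px("top",H+L@[x,y,.012]).round(1).tolist() for x in(-.204,0) for y in(-.138,.138)])
s=observe(); print(s["joints"],np.round(s["joint_torque"],1))
```

```text
hinge [ 0.68626658 -0.0095684   0.125     ]
0 [[227.7, 193.4], [341.0, 186.1], [230.7, 242.9], [364.0, 233.0]] top [[320.7, 253.8], [216.4, 226.6], [339.9, 177.5], [237.2, 151.0]]
30 [[225.4, 161.3], [347.3, 154.3], [230.8, 245.3], [364.8, 235.3]] top [[327.8, 239.5], [214.5, 209.9], [340.4, 175.4], [237.9, 148.9]]
35 [[225.1, 157.4], [348.9, 150.4], [230.9, 245.8], [364.9, 235.7]] top [[329.6, 234.8], [214.8, 205.0], [340.5, 175.1], [238.0, 148.7]]
40 [[224.8, 154.0], [350.7, 146.9], [230.9, 246.3], [364.9, 236.2]] top [[331.4, 229.6], [215.4, 199.4], [340.5, 174.9], [238.1, 148.4]]
[-1.14386553e-01  5.23495724e-01  1.10301882e+00  1.15035448e-04
  1.51504716e+00 -1.43256508e+00] [  0.  -54.5 -26.5   0.    0.   -0. ]
```

The 35° picture agrees with prediction within about 3°, so the geometry is right and the grip was marginal. I'll retry with the ball deeper between the pads and more squeeze, taking smaller stages with force checks.

Call:
{"fn": "carry_out", "kwargs": {"rows": [[1,[15,0,0],0],[1,[30,0,0],0],[1,[30,0,0],0],[1,[30,0,0],0],[1,[21,0,0],0],[1,[0,0,0],0],[1,[0,0,30],0],[1,[0,0,40],0]]}}

```text
t: 18.7
position: [0.5143, 0.0352, 0.2114]
orientation: [0.395, 3.11, 0.0]
force: [0.2, -0.5, 0.4]
gripper_width: 1.005
grip_force: 0.0
```

Call:
{"fn": "carry_out", "kwargs": {"rows": [[1,[0,0,35],0],[1,[0,0,20],0],[1,[0,0,10],0],[1,[0,0,3],0],[1,[0,0,0],0],[1,[0,0,0],0]]}}

```text
t: 19.3
position: [0.5131, 0.0354, 0.1433]
orientation: [0.396, 3.114, 0.0]
force: [0.0, -0.4, -0.6]
gripper_width: 1.003
grip_force: 0.0
```

Run:
```python
from h import *
plan([.512,.0355,.1425],YD)
```

```text
t 19.3 pos [0.5131 0.0354 0.1433] tilt [ 0.002 -0.    -1.   ] yaw needed 0.0 then shift mm [ 1.1 -0.2  0.8] now-frame [ 1.1 -0.2  0.8] j6 -1.398350082129233 w 1.0031975482293043 grip 0.0 F [ 0.  -0.4 -0.6]
```

Call:
{"fn": "carry_out", "kwargs": {"rows": [[-1,[1,0,1],0],[-1,[0,0,0],0],[-1,[0,0,0],0],[-1,[0,0,0],0],[-1,[0,0,0],0],[-1,[0,0,0],0],[-1,[0,0,0],0],[-1,[0,0,0],0]], "squeeze": 50}}

```text
t: 20.1
position: [0.5112, 0.0356, 0.1417]
orientation: [0.396, 3.116, -0.0]
force: [-3.0, -0.7, 5.9]
gripper_width: 0.343
grip_force: 48.9
```

Call:
{"fn": "carry_out", "kwargs": {"rows": [[-1,[0,0,0],0],[-1,[0,0,0],0],[-1,[0,0,0],0]]}}

```text
t: 20.4
position: [0.5112, 0.0356, 0.1417]
orientation: [0.396, 3.116, -0.0]
force: [-1.4, -1.1, 5.5]
gripper_width: 0.348
grip_force: 48.9
```

Call:
{"fn": "carry_out", "kwargs": {"rows": [[-1,[0,0,0],0],[-1,[0,0,0],0],[-1,[0,0,0],0],[-1,[0,0,0],0]], "squeeze": 90}}

```text
t: 20.8
position: [0.5112, 0.0356, 0.1419]
orientation: [0.396, 3.116, -0.0]
force: [-2.6, -1.3, 6.3]
gripper_width: 0.337
grip_force: 88.0
```

Call:
{"fn": "carry_out", "kwargs": {"rows": [[-1,[-1.8,0,-7.8],0],[-1,[-2.5,0,-7.7],0],[-1,[-2.7,0,-7.6],0],[-1,[-3,0,-7.5],0],[-1,[-3.3,0,-7.4],0],[-1,[-3.7,0,-7.2],0],[-1,[0,0,0],0],[-1,[0,0,0],0]]}}

```text
t: 21.6
position: [0.5271, 0.0315, 0.1866]
orientation: [-0.395, -3.115, 0.0]
force: [-4.7, -1.4, -1.4]
gripper_width: 0.331
grip_force: 88.9
```

Call:
{"fn": "carry_out", "kwargs": {"rows": [[-1,[-4,0,-7],0],[-1,[-4.2,0,-6.9],0],[-1,[-4.6,0,-6.7],0],[-1,[-4.8,0,-6.4],0],[-1,[-5.1,0,-6.2],0],[-1,[-5.4,0,-6],0],[-1,[0,0,0],0],[-1,[0,0,0],0]]}}

```text
t: 22.4
position: [0.5549, 0.0245, 0.2257]
orientation: [0.397, 3.116, 0.001]
force: [-2.8, -2.8, -2.3]
gripper_width: 0.333
grip_force: 91.0
```

Call:
{"fn": "carry_out", "kwargs": {"rows": [[-1,[-5.6,0,-5.8],0],[-1,[-5.9,0,-5.5],0],[-1,[-6.1,0,-5.3],0],[-1,[-6.4,0,-4.9],0],[-1,[0,0,0],0],[-1,[0,0,0],0]]}}

```text
t: 23.0
position: [0.5783, 0.0186, 0.249]
orientation: [0.392, 3.116, -0.0]
force: [-13.1, -2.0, 5.4]
gripper_width: 0.329
grip_force: 99.5
```

```bash
cat > fit.py <<'E'
from h import *
from scipy.optimize import minimize_scalar
# lid angle from lid masks: compare predicted plate silhouette with the mask
R=Ro.from_euler('z',-14.5,degrees=True).as_matrix(); H=np.array([.5125,.0355,.167])+R@[.180,0,-.042]
def px(c,p):
    T=np.linalg.inv(np.array(c["world_from_camera"]));K=np.array(c["mtx"]); q=T[:3,:3]@p+T[:3,3]; u=K@[q[0],-q[1],-q[2]]; return (u/u[2])[:2]
for n in("scene","top"):
    c=camera(n); r=cut_out("lid",c)
    if not r: print(n,"none"); continue
    m=r[0]["mask"]; best=[]
    for th in range(0,76,1):
        L=R@Ro.from_euler('y',th,degrees=True).as_matrix()
        P=np.array([px(c,H+L@[x,y,z]) for x in(-.204,0) for y in(-.138,.138) for z in(0,.012)],np.float32)
        k=np.zeros(m.shape,np.uint8); cv2.fillConvexPoly(k,cv2.convexHull(P).astype(int),1)
        best.append(((k&m).sum()/(k|m).sum(),th))
    print(n,r[0]["p"],m.sum(),[(round(float(a),3),b) for a,b in sorted(best)[::-1][:4]])
s=observe();print(s["position"],np.round(s["wrist_torque"],2),s["gripper_width"],s["t"])
E
python3 fit.py
```

```text
scene 0.83 11669 [(0.969, 36), (0.965, 37), (0.961, 35), (0.958, 38)]
top 0.63 2395 [(0.342, 39), (0.341, 38), (0.335, 37), (0.33, 36)]
[0.57815822 0.0186581  0.24891779] [-0.12  1.25  1.92] 0.3319352740775172 23.2
```

At about 38° the force is 12 N radially outward, so I relieve it by shifting 2.5 mm outward and continue with force feedback.

Call:
{"fn": "carry_out", "kwargs": {"rows": [[-1,[0.7,0,-1],0],[-1,[0.7,0,-1],0],[-1,[0,0,0],0],[-1,[0,0,0],0]], "squeeze": 75}}

```text
t: 23.6
position: [0.577, 0.0188, 0.2499]
orientation: [0.396, 3.116, 0.0]
force: [-12.2, 0.2, 19.0]
gripper_width: 0.334
grip_force: 101.7
```

The grip force rises above the commanded squeeze, and the trouble starts earlier with the deeper grasp. So the fingertips are wedging against the tilted lid. I'll lower the lid back along the arc and regrasp with the tips shallower and offset away from the lid.

Call:
{"fn": "carry_out", "kwargs": {"rows": [[-1,[5,0,6.9],0],[-1,[6.1,0,5.3],0],[-1,[5.9,0,5.5],0],[-1,[5.6,0,5.8],0],[-1,[5.4,0,6],0],[-1,[5.1,0,6.2],0],[-1,[4.8,0,6.4],0],[-1,[4.6,0,6.7],0]], "squeeze": 60}}

```text
t: 24.4
position: [0.5342, 0.0298, 0.2012]
orientation: [-0.396, -3.116, -0.0]
force: [-7.9, -1.0, 5.2]
gripper_width: 0.333
grip_force: 100.3
```

Call:
{"fn": "carry_out", "kwargs": {"rows": [[-1,[4.2,0,6.9],0],[-1,[4,0,7],0],[-1,[3.7,0,7.2],0],[-1,[3.3,0,7.4],0],[-1,[3,0,7.5],0],[-1,[2.7,0,7.6],0],[-1,[2,0,6],0],[-1,[0,0,0],0]]}}

```text
t: 25.2
position: [0.512, 0.0354, 0.1496]
orientation: [-0.393, -3.114, 0.0]
force: [-6.6, -1.5, 0.5]
gripper_width: 0.333
grip_force: 98.2
```

Call:
{"fn": "carry_out", "kwargs": {"rows": [[-1,[1,0,4],0],[-1,[0.5,0,3],0],[-1,[0,0,0],0],[1,[0,0,0],0],[1,[0,0,0],0],[1,[0,0,0],0],[1,[0,0,0],0],[1,[0,0,0],0]]}}

```text
t: 26.0
position: [0.512, 0.0357, 0.1434]
orientation: [-0.396, -3.116, -0.0]
force: [0.3, 0.2, -0.0]
gripper_width: 1.002
grip_force: 0.0
```

```bash
python3 - <<'E'
from h import *
plan([.515,.0347,.152],YD)
E
python3 fit.py
```

```text
t 26.0 pos [0.512  0.0357 0.1434] tilt [-0.  0. -1.] yaw needed 0.0 then shift mm [-3.1 -0.2 -8.7] now-frame [-3.1 -0.2 -8.7] j6 -1.3983558770653481 w 1.001531296011777 grip 0.0 F [ 0.3  0.2 -0. ]
scene 0.94 6546 [(0.927, 0), (0.905, 1), (0.892, 2), (0.875, 3)]
top 0.81 5406 [(0.633, 51), (0.631, 50), (0.63, 0), (0.629, 52)]
[0.51196571 0.03558199 0.14354201] [0.   0.03 0.01] 1.00298918993545 26.2
```

Call:
{"fn": "carry_out", "kwargs": {"rows": [[1,[-3,0,-8.5],0],[1,[0,0,0],0],[-1,[0,0,0],0],[-1,[0,0,0],0],[-1,[0,0,0],0],[-1,[0,0,0],0],[-1,[0,0,0],0],[-1,[0,0,0],0]], "squeeze": 45}}

```text
t: 27.0
position: [0.5147, 0.0347, 0.1524]
orientation: [-0.396, -3.116, 0.0]
force: [-2.0, -2.0, 2.8]
gripper_width: 0.35
grip_force: 44.1
```

Call:
{"fn": "carry_out", "kwargs": {"rows": [[-1,[0,0,0],0],[-1,[0,0,0],0],[-1,[0,0,0],0]]}}

```text
t: 27.3
position: [0.5147, 0.0347, 0.1524]
orientation: [-0.396, -3.116, 0.0]
force: [-3.0, -2.2, 5.2]
gripper_width: 0.347
grip_force: 44.2
```

Call:
{"fn": "carry_out", "kwargs": {"rows": [[-1,[-1.8,0,-7.8],0],[-1,[-2.5,0,-7.7],0],[-1,[-2.7,0,-7.6],0],[-1,[-3,0,-7.5],0],[-1,[-3.3,0,-7.4],0],[-1,[-3.7,0,-7.2],0],[-1,[0,0,0],0],[-1,[0,0,0],0]]}}

```text
t: 28.1
position: [0.5319, 0.0304, 0.1974]
orientation: [0.396, 3.115, -0.0]
force: [4.2, -3.4, -5.9]
gripper_width: 0.346
grip_force: 44.8
```

Call:
{"fn": "carry_out", "kwargs": {"rows": [[-1,[-4,0,-7],0],[-1,[-4.2,0,-6.9],0],[-1,[-4.6,0,-6.7],0],[-1,[-4.8,0,-6.4],0],[-1,[-5.1,0,-6.2],0],[-1,[-5.4,0,-6],0],[-1,[0,0,0],0],[-1,[0,0,0],0]]}}

```text
t: 28.9
position: [0.5585, 0.0235, 0.2365]
orientation: [-0.396, -3.116, -0.0]
force: [1.5, -3.1, -5.3]
gripper_width: 0.345
grip_force: 45.1
```

```bash
python3 fit.py
```

```text
scene 0.73 10731 [(0.969, 28), (0.964, 27), (0.964, 29), (0.961, 26)]
top 0.85 3113 [(0.396, 29), (0.391, 28), (0.389, 30), (0.386, 26)]
[0.55830899 0.02360728 0.23627467] [-0.48 -0.13  0.03] 0.34362679202929636 29.1
```

Call:
{"fn": "carry_out", "kwargs": {"rows": [[-1,[-5.8,0,-5.3],0],[-1,[-6.2,0,-5.2],0],[-1,[-6.2,0,-5.3],0],[-1,[-6.4,0,-4.9],0],[-1,[0,0,0],0],[-1,[0,0,0],0]]}}

```text
t: 29.7
position: [0.5823, 0.0175, 0.2574]
orientation: [-0.396, -3.116, -0.0]
force: [-2.4, -1.6, -2.2]
gripper_width: 0.346
grip_force: 46.1
```

Call:
{"fn": "carry_out", "kwargs": {"rows": [[-1,[-6.6,0,-4.7],0],[-1,[-6.7,0,-4.4],0],[-1,[0,0,0],0],[-1,[0,0,0],0]]}}

```text
t: 30.1
position: [0.5957, 0.0141, 0.266]
orientation: [0.395, 3.116, 0.001]
force: [1.9, -1.3, -6.9]
gripper_width: 0.346
grip_force: 46.0
```

Call:
{"fn": "carry_out", "kwargs": {"rows": [[-1,[-6.9,0,-4.1],0],[-1,[0,0,0],0],[-1,[0,0,0],0]]}}

```text
t: 30.4
position: [0.6023, 0.0123, 0.2699]
orientation: [-0.397, -3.116, -0.001]
force: [3.7, -1.5, -11.0]
gripper_width: 0.344
grip_force: 46.2
```

Call:
{"fn": "carry_out", "kwargs": {"rows": [[-1,[-1,0,1.7],0],[-1,[0,0,0],0],[-1,[0,0,0],0]]}}

```text
t: 30.7
position: [0.6026, 0.0123, 0.2698]
orientation: [0.396, 3.116, 0.0]
force: [-4.3, 0.3, 2.3]
gripper_width: 0.346
grip_force: 47.0
```

```bash
python3 fit.py
```

```text
scene 0.97 12187 [(0.961, 43), (0.961, 42), (0.959, 45), (0.956, 44)]
top 0.92 2437 [(0.394, 46), (0.393, 47), (0.392, 45), (0.384, 44)]
[0.60256258 0.01227486 0.26980643] [ 0.17  1.03 -0.4 ] 0.34102931509781514 30.9
```

Call:
{"fn": "carry_out", "kwargs": {"rows": [[-1,[-7.1,0,-3.5],0],[-1,[0,0,0],0],[-1,[0,0,0],0]]}}

```text
t: 31.2
position: [0.61, 0.0105, 0.2721]
orientation: [0.394, 3.117, 0.0]
force: [-1.2, 0.6, -1.0]
gripper_width: 0.339
grip_force: 46.0
```

Call:
{"fn": "carry_out", "kwargs": {"rows": [[-1,[-7.4,0,-3],0],[-1,[0,0,0],0],[-1,[0,0,0],0]]}}

```text
t: 31.5
position: [0.6177, 0.0081, 0.2746]
orientation: [0.397, 3.116, -0.0]
force: [0.1, 0.3, -0.3]
gripper_width: 0.067
grip_force: 0.0
```

It slipped again at about 52°. The ball had been creeping toward the pad edge as the grip was too light. Next try: centred grasp, high squeeze, and radial force relieved in small steps.

Call:
{"fn": "carry_out", "kwargs": {"rows": [[1,[19,0,0],0],[1,[30,0,0],0],[1,[30,0,0],0],[1,[30,0,0],0],[1,[0,0,20],0],[1,[0,0,40],0],[1,[0,0,30],0],[1,[0,0,20],0]]}}

```text
t: 32.3
position: [0.5112, 0.0357, 0.1641]
orientation: [-0.397, -3.116, 0.0]
force: [-0.0, -0.2, 0.5]
gripper_width: 1.002
grip_force: 0.0
```

```bash
python3 - <<'E'
from h import *
plan([.512,.0355,.1465],YD)
cs={n:camera(n) for n in("scene",)}
print(spot_point("lid_knob",cs["scene"])[:1])
# fingertip / knob offset as seen
c=cs["scene"];g=c["image"]; cv2.imwrite("pics/last.png",cv2.resize(g[130:230,240:330],None,fx=6,fy=6,interpolation=2))
E
python3 fit.py
```

```text
t 32.3 pos [0.5112 0.0357 0.1641] tilt [-0.  0. -1.] yaw needed -0.0 then shift mm [-0.8  0.  17.6] now-frame [-0.8  0.  17.6] j6 -1.3975665372317518 w 1.0016605308539237 grip 0.0 F [-0.  -0.2  0.5]
[{'point': [285.2, 181.9], 'p': 0.96}]
scene 0.88 6596 [(0.928, 0), (0.907, 1), (0.894, 2), (0.877, 3)]
top 0.56 5252 [(0.619, 51), (0.618, 53), (0.617, 52), (0.617, 50)]
[0.51257234 0.03559286 0.16696498] [ 0.01 -0.06 -0.02] 1.0023095965919793 32.6
```

Call:
{"fn": "carry_out", "kwargs": {"rows": [[1,[0,0,12],0],[1,[0,0,8],0],[1,[0,0,0],0],[-1,[0,0,0],0],[-1,[0,0,0],0],[-1,[0,0,0],0],[-1,[0,0,0],0],[-1,[0,0,0],0]], "squeeze": 115}}

```text
t: 33.4
position: [0.5115, 0.0355, 0.1461]
orientation: [0.396, 3.116, -0.001]
force: [-1.7, -1.1, 4.3]
gripper_width: 0.326
grip_force: 112.8
```

Call:
{"fn": "carry_out", "kwargs": {"rows": [[-1,[0,0,0],0],[-1,[0,0,0],0]]}}

```text
t: 33.6
position: [0.5115, 0.0355, 0.1461]
orientation: [0.396, 3.116, -0.0]
force: [-1.8, -1.0, 5.5]
gripper_width: 0.328
grip_force: 112.8
```

Call:
{"fn": "carry_out", "kwargs": {"rows": [[-1,[-1.8,0,-7.8],0],[-1,[-2.5,0,-7.7],0],[-1,[-2.7,0,-7.6],0],[-1,[-3,0,-7.5],0],[-1,[-3.3,0,-7.4],0],[-1,[-3.7,0,-7.2],0],[-1,[0,0,0],0]]}}

```text
t: 34.3
position: [0.5278, 0.0314, 0.1913]
orientation: [-0.395, -3.116, 0.0]
force: [-2.5, -1.0, -4.0]
gripper_width: 0.324
grip_force: 113.7
```

Call:
{"fn": "carry_out", "kwargs": {"rows": [[-1,[-4,0,-7],0],[-1,[-4.2,0,-6.9],0],[-1,[-4.6,0,-6.7],0],[-1,[0,0,0],0],[-1,[0,0,0],0]]}}

```text
t: 34.8
position: [0.5408, 0.028, 0.2113]
orientation: [0.394, 3.115, -0.001]
force: [0.7, -2.1, -4.4]
gripper_width: 0.324
grip_force: 113.5
```

Call:
{"fn": "carry_out", "kwargs": {"rows": [[-1,[-4.9,0,-6.2],0],[-1,[-5.2,0,-6],0],[-1,[-5.4,0,-5.9],0],[-1,[0,0,0],0],[-1,[0,0,0],0]]}}

```text
t: 35.3
position: [0.5539, 0.0246, 0.2309]
orientation: [-0.402, -3.113, -0.001]
force: [-11.4, 1.8, 6.5]
gripper_width: 0.32
grip_force: 133.6
```

Call:
{"fn": "carry_out", "kwargs": {"rows": [[-1,[-5.6,0,-5.7],0],[-1,[-5.9,0,-5.4],0],[-1,[0,0,0],0],[-1,[0,0,0],0]]}}

```text
t: 35.7
position: [0.5683, 0.0212, 0.2414]
orientation: [0.398, 3.112, 0.002]
force: [-0.5, -0.1, -0.0]
gripper_width: 0.009
grip_force: 0.0
```

```bash
python3 fit.py
```

```text
scene 0.82 8075 [(0.947, 8), (0.945, 9), (0.935, 7), (0.935, 10)]
top 0.72 3535 [(0.406, 1), (0.405, 0), (0.405, 2), (0.403, 4)]
[0.56683382 0.0218344  0.24105663] [ 0.07 -0.   -0.03] 9.886612744909784e-06 35.9
```

High squeeze makes the ball stick and pop out, since its torsional friction is about 1.25 N m at 90 N. A moderate squeeze, a centred ball and frequent radial relief is the right combination.

Call:
{"fn": "carry_out", "kwargs": {"rows": [[1,[17,0,0],0],[1,[25,0,0],0],[1,[15,0,0],0],[1,[0,0,0],0],[1,[0,0,30],0],[1,[0,0,30],0],[1,[0,0,18],0],[1,[0,0,0],0]], "squeeze": 40}}

```text
t: 36.7
position: [0.5105, 0.0358, 0.1601]
orientation: [-0.396, -3.112, -0.0]
force: [-0.4, 0.2, 0.1]
gripper_width: 1.003
grip_force: 0.0
```

```bash
python3 - <<'E'
from h import *
plan([.5115,.0355,.145],YD)
E
python3 fit.py
```

```text
t 36.7 pos [0.5105 0.0358 0.1601] tilt [-0.004  0.001 -1.   ] yaw needed -0.0 then shift mm [-1.1 -0.1 15.1] now-frame [-1.1 -0.1 15.1] j6 -1.3979537571076666 w 1.002741326861333 grip 0.0 F [-0.4  0.2  0.1]
scene 0.93 6521 [(0.917, 0), (0.896, 1), (0.883, 2), (0.866, 3)]
top 0.86 5108 [(0.611, 53), (0.61, 51), (0.609, 52), (0.608, 50)]
[0.51237876 0.03568353 0.16364291] [-0.    0.02 -0.02] 1.0019210846403492 36.9
```

Call:
{"fn": "carry_out", "kwargs": {"rows": [[1,[1,0,11],0],[1,[0,0,7.5],0],[1,[0,0,0],0],[-1,[0,0,0],0],[-1,[0,0,0],0],[-1,[0,0,0],0],[-1,[0,0,0],0],[-1,[0,0,0],0]], "squeeze": 40}}

```text
t: 37.7
position: [0.5103, 0.0358, 0.1442]
orientation: [0.396, 3.116, -0.0]
force: [-0.3, -0.7, 3.3]
gripper_width: 0.349
grip_force: 39.2
```

Call:
{"fn": "carry_out", "kwargs": {"rows": [[-1,[0,0,0],0],[-1,[-1.8,0,-7.8],0],[-1,[-2.5,0,-7.7],0],[-1,[-2.7,0,-7.6],0],[-1,[-3,0,-7.5],0],[-1,[-3.3,0,-7.3],0],[-1,[-3.7,0,-7.1],0],[-1,[0,0,0],0]]}}

```text
t: 38.5
position: [0.5268, 0.0316, 0.1898]
orientation: [0.396, 3.116, -0.0]
force: [-3.7, -1.7, -0.6]
gripper_width: 0.348
grip_force: 39.8
```

Call:
{"fn": "carry_out", "kwargs": {"rows": [[-1,[-4,0,-6.9],0],[-1,[-4.2,0,-6.8],0],[-1,[-4.6,0,-6.6],0],[-1,[0,0,0],0],[-1,[0,0,0],0]]}}

```text
t: 39.0
position: [0.5393, 0.0285, 0.2092]
orientation: [0.396, 3.116, 0.0]
force: [-2.2, -2.3, -2.0]
gripper_width: 0.348
grip_force: 39.9
```

Call:
{"fn": "carry_out", "kwargs": {"rows": [[-1,[-4.8,0,-6.4],0],[-1,[-5.1,0,-6.2],0],[-1,[-5.4,0,-6],0],[-1,[0,0,0],0],[-1,[0,0,0],0]]}}

```text
t: 39.5
position: [0.5541, 0.0247, 0.2278]
orientation: [0.396, 3.116, 0.0]
force: [-1.3, -2.2, -2.6]
gripper_width: 0.35
grip_force: 40.1
```

Call:
{"fn": "carry_out", "kwargs": {"rows": [[-1,[-5.6,0,-5.8],0],[-1,[-5.9,0,-5.5],0],[-1,[0,0,0],0],[-1,[0,0,0],0]]}}

```text
t: 39.9
position: [0.5651, 0.0219, 0.2392]
orientation: [0.396, 3.116, 0.0]
force: [-2.2, -2.0, -1.5]
gripper_width: 0.349
grip_force: 40.5
```

Call:
{"fn": "carry_out", "kwargs": {"rows": [[-1,[-6.1,0,-5.3],0],[-1,[-6.4,0,-4.9],0],[-1,[0,0,0],0],[-1,[0,0,0],0]]}}

```text
t: 40.3
position: [0.5773, 0.0188, 0.2495]
orientation: [0.396, 3.116, 0.0]
force: [-4.5, -1.5, -0.2]
gripper_width: 0.347
grip_force: 40.8
```

Call:
{"fn": "carry_out", "kwargs": {"rows": [[-1,[-6.6,0,-4.6],0],[-1,[0,0,0],0],[-1,[0,0,0],0]]}}

```text
t: 40.6
position: [0.5833, 0.0173, 0.2539]
orientation: [-0.396, -3.116, -0.0]
force: [-4.4, -0.9, 1.4]
gripper_width: 0.35
grip_force: 40.9
```

Call:
{"fn": "carry_out", "kwargs": {"rows": [[-1,[-6.5,0,-4.7],0],[-1,[0,0,0],0],[-1,[0,0,0],0]]}}

```text
t: 40.9
position: [0.5899, 0.0155, 0.2583]
orientation: [0.396, 3.116, 0.001]
force: [-2.6, -0.8, -1.3]
gripper_width: 0.35
grip_force: 40.8
```

Call:
{"fn": "carry_out", "kwargs": {"rows": [[-1,[-6.8,0,-4.2],0],[-1,[0,0,0],0],[-1,[0,0,0],0]]}}

```text
t: 41.2
position: [0.5967, 0.0138, 0.2625]
orientation: [0.396, 3.116, 0.001]
force: [-0.2, -0.7, -2.4]
gripper_width: 0.351
grip_force: 40.8
```

```bash
python3 fit.py
```

```text
scene 0.86 12248 [(0.965, 43), (0.965, 42), (0.962, 45), (0.959, 44)]
top 0.7 2518 [(0.407, 46), (0.405, 45), (0.396, 44), (0.39, 43)]
[0.59641523 0.01386268 0.26236741] [ 0.08  0.12 -0.04] 0.34746610459976585 41.4
```

Call:
{"fn": "carry_out", "kwargs": {"rows": [[-1,[-7.1,0,-3.7],0],[-1,[0,0,0],0],[-1,[0,0,0],0]]}}

```text
t: 41.7
position: [0.6035, 0.012, 0.2665]
orientation: [0.396, 3.116, 0.0]
force: [-1.0, 1.1, -3.1]
gripper_width: 0.348
grip_force: 41.1
```

Call:
{"fn": "carry_out", "kwargs": {"rows": [[-1,[-7.3,0,-3.2],0],[-1,[0,0,0],0],[-1,[0,0,0],0]]}}

```text
t: 42.0
position: [0.6106, 0.0103, 0.27]
orientation: [0.396, 3.116, 0.001]
force: [-2.2, 0.6, 0.3]
gripper_width: 0.351
grip_force: 41.3
```

Call:
{"fn": "carry_out", "kwargs": {"rows": [[-1,[-7.4,0,-3.1],0],[-1,[0,0,0],0],[-1,[0,0,0],0]]}}

```text
t: 42.3
position: [0.6177, 0.0084, 0.2731]
orientation: [0.396, 3.116, 0.001]
force: [-2.2, 1.2, 1.1]
gripper_width: 0.348
grip_force: 41.6
```

Call:
{"fn": "carry_out", "kwargs": {"rows": [[-1,[-7.5,0,-2.9],0],[-1,[0,0,0],0],[-1,[0,0,0],0]]}}

```text
t: 42.6
position: [0.6249, 0.0066, 0.2758]
orientation: [0.395, 3.116, 0.001]
force: [-2.3, 2.4, 2.7]
gripper_width: 0.349
grip_force: 41.7
```

Call:
{"fn": "carry_out", "kwargs": {"rows": [[-1,[-7.7,0,-2.8],0],[-1,[0,0,0],0],[-1,[0,0,0],0]]}}

```text
t: 42.9
position: [0.6321, 0.0047, 0.2783]
orientation: [0.396, 3.117, 0.001]
force: [-1.9, 3.2, 1.5]
gripper_width: 0.348
grip_force: 41.7
```

```bash
python3 fit.py
python3 - <<'E'
from h import *
s=observe(); p=np.array(s["position"])-[.5103,.0358,.1442]
print("disp bin x,z",(.968*p[0]-.25*p[1])*1000,p[2]*1000,s["force"])
dx,dz=(.968*p[0]-.25*p[1])*1000,p[2]*1000
a0=np.degrees(np.arctan2(42,180)); print("angle",np.degrees(np.arctan2(42+dz,180-dx))-a0,"r",np.hypot(42+dz,180-dx),np.hypot(42,180))
cs={n:camera(n) for n in("scene","top")}
a=cv2.resize(cs["scene"]["image"][60:300,170:450],(467,400)); b=cv2.resize(cs["top"]["image"][120:270,210:350],(333,357)); b=cv2.copyMakeBorder(b,0,43,0,0,0)
cv2.imwrite("pics/end.png",np.hstack([a,b]))
E
```

```text
scene 0.7 12947 [(0.96, 53), (0.959, 55), (0.959, 54), (0.958, 52)]
top 0.74 2240 [(0.497, 58), (0.487, 57), (0.483, 56), (0.467, 59)]
[0.63197895 0.00474791 0.27831194] [ 0.48  0.45 -0.2 ] 0.34738961101387716 43.1
disp bin x,z 125.54824481979985 134.11194277615513 [-1.03770404  4.16346567  0.78150851]
angle 59.68497985981353 r 184.33776072903837 184.83506160899236
```

View pics/end.png

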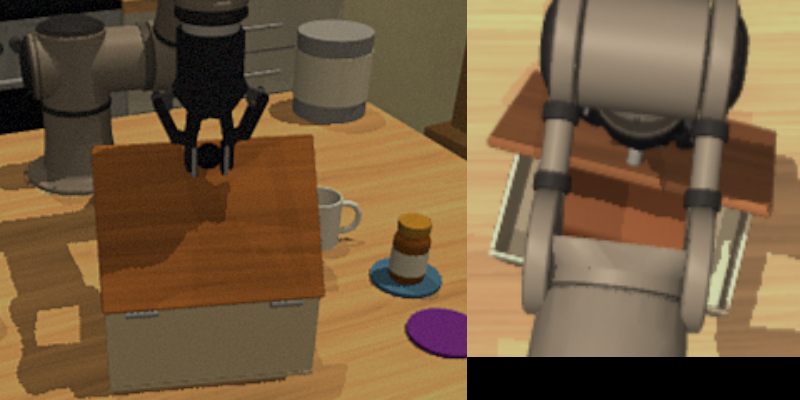

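Run:
```python
from h import *
c=camera("top")
R=Ro.from_euler('z',-14.5,degrees=True).as_matrix(); H=np.array([.512,.0355,.167])+R@[.180,0,-.042]
T=np.linalg.inv(np.array(c["world_from_camera"]));K=np.array(c["mtx"])
def px(p):
    q=T[:3,:3]@p+T[:3,3]; u=K@[q[0],-q[1],-q[2]]; return (u/u[2])[:2]
# lid's front edge in the picture: bottom edge of brown at columns left of / right of arm
hsv=cv2.cvtColor(c["image"],cv2.COLOR_BGR2HSV).astype(int); im=c["image"].astype(int)
for col in (226,230,322,328,332):
    print(col,[(r,im[r,col].tolist()) for r in range(180,222,2)] if col in(226,328) else "")
for th in(54,56,58,60,62):
    L=R@Ro.from_euler('y',th,degrees=True).as_matrix()
    for z in (0,.012):
        A,B=px(H+L@[-.204,.138,z]),px(H+L@[-.204,-.138,z]); f=lambda x:A[1]+(B[1]-A[1])*(x-A[0])/(B[0]-A[0])
        print(th,z,A.round(1),B.round(1),"edge rows",f(226).round(1),f(328).round(1))
```

```text
226 [(180, [64, 104, 166]), (182, [60, 97, 155]), (184, [107, 159, 196]), (186, [116, 173, 205]), (188, [111, 161, 204]), (190, [117, 174, 205]), (192, [111, 164, 204]), (194, [107, 156, 202]), (196, [109, 153, 195]), (198, [120, 157, 183]), (200, [179, 217, 209]), (202, [183, 217, 207]), (204, [168, 208, 203]), (206, [101, 130, 147]), (208, [52, 66, 75]), (210, [60, 75, 86]), (212, [59, 75, 86]), (214, [59, 75, 85]), (216, [58, 75, 85]), (218, [59, 74, 85]), (220, [56, 71, 81])]
230 
322 
328 [(180, [30, 47, 77]), (182, [28, 45, 73]), (184, [28, 45, 74]), (186, [31, 49, 80]), (188, [30, 47, 74]), (190, [29, 48, 77]), (192, [28, 47, 77]), (194, [30, 49, 78]), (196, [28, 47, 76]), (198, [29, 48, 78]), (200, [29, 48, 78]), (202, [31, 50, 80]), (204, [49, 81, 130]), (206, [70, 114, 182]), (208, [62, 100, 161]), (210, [104, 134, 152]), (212, [114, 145, 165]), (214, [109, 139, 158]), (216, [92, 121, 142]), (218, [65, 93, 122]), (220, [72, 105, 138])]
332 
54 0 [217.3 185.9] [335.7 216.6] edge rows 188.1 214.6
54 0.012 [218.  181.3] [337.1 212.2] edge rows 183.3 209.8
56 0 [217.7 183.1] [336.5 214. ] edge rows 185.3 211.7
56 0.012 [218.5 178.4] [337.9 209.4] edge rows 180.3 206.8
58 0 [218.2 180.3] [337.4 211.2] edge rows 182.3 208.8
58 0.012 [219.  175.5] [338.8 206.5] edge rows 177.3 203.7
60 0 [218.7 177.4] [338.2 208.4] edge rows 179.3 205.8
60 0.012 [219.6 172.5] [339.7 203.6] edge rows 174.2 200.6
62 0 [219.3 174.5] [339.1 205.6] edge rows 176.2 202.7
62 0.012 [220.2 169.5] [340.5 200.7] edge rows 171.0 197.4
```

Kinematics say 59.7° and the top-view lid edges say about 58°. The view shows the lid open, the knob pinched, and the jar on the blue coaster. One small nudge.

Call:
{"fn": "carry_out", "kwargs": {"rows": [[-1,[-1.8,0,-0.6],0],[-1,[-1.7,0,-0.5],0],[-1,[0,0,0],0],[-1,[0,0,0],0],[-1,[0,0,0],0]]}}

```text
t: 43.75
position: [0.6356, 0.0038, 0.2795]
orientation: [0.395, 3.117, 0.001]
force: [-0.7, 4.7, 0.6]
gripper_width: 0.353
grip_force: 41.7
```

Run:
```python
from h import *
c=camera("top"); im=c["image"].astype(int); s=observe()
print([(r,im[r,226,2]) for r in range(174,188)],[(r,im[r,328,2]) for r in range(196,214)]); print(s["t"],s["position"],s["force"],s["gripper_width"],s["grip_force"])
d=camera("scene")
for q,z in(("mug",0),("green_tin",0),("pepper_mill",0),("honey_jar",.008)): print(q,[ [atz(k,r["point"],z).round(3).tolist() for r in spot_point(q,k)[:1]] for k in(c,d)])
```

```text
[(174, np.int64(117)), (175, np.int64(117)), (176, np.int64(114)), (177, np.int64(165)), (178, np.int64(171)), (179, np.int64(160)), (180, np.int64(160)), (181, np.int64(150)), (182, np.int64(194)), (183, np.int64(205)), (184, np.int64(204)), (185, np.int64(205)), (186, np.int64(205)), (187, np.int64(204))] [(196, np.int64(76)), (197, np.int64(77)), (198, np.int64(77)), (199, np.int64(79)), (200, np.int64(79)), (201, np.int64(79)), (202, np.int64(83)), (203, np.int64(176)), (204, np.int64(187)), (205, np.int64(175)), (206, np.int64(168)), (207, np.int64(119)), (208, np.int64(115)), (209, np.int64(148)), (210, np.int64(157)), (211, np.int64(161)), (212, np.int64(165)), (213, np.int64(164))]
43.8 [0.63561855 0.00381118 0.27943506] [-0.99779797  4.76671765  1.44252675] 0.34617764188248906 41.714181303977966
mug [[[0.409, 0.3, 0.0]], [[0.428, 0.298, 0.0]]]
green_tin [[[0.428, -0.264, 0.0]], [[0.441, -0.276, 0.0]]]
pepper_mill [[[0.581, -0.357, 0.0]], [[0.589, -0.359, 0.0]]]
honey_jar [[[0.572, 0.376, 0.008]], [[0.585, 0.361, 0.008]]]
```

```bash
python3 -c "
from rig import close_job
print(close_job())"
```

```text
the job is handed in; nothing more can be done
None
```

The honey jar stands upright on the blue coaster, and I handed in with the gripper holding the lid open at about 60° (59° by camera, 61° by arm position) at 43.8 s; the lid slipped and fell shut three times before this hold, and the tin, mug and mill were not moved.

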